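# Scrub the tumbler, load the coffee carrier and raise its handle

### The job

Get the coffee things ready to be carried out. First scrub out the tall tumbler with the long brush: push it right down to the bottom three times, drawing it well up towards the rim in between, then stand the brush back in its pot. After that stand the tumbler and every small cup upright in the carrier, one to a compartment, and last of all swing the carrier's handle up until it snaps home fully upright; leave the salt pot and the teaspoon where they are.

Things in the scene. Friction and masses are not known exactly. Their poses are not given: they have to be found in the camera images.
- carrier: Fixed low wooden tray, 100 mm (its x) by 330 mm (y); walls and dividers 24 mm high, 6 mm thick; floor 6 mm thick. Four compartments in a row along y, each 88 (x) by 75 mm (y) clear, centres at y = -122, -41, 41, 122 mm. Cheeks at both ends 60 mm high, 34 mm wide; the +y one has a brass detent, 90 mm high. Origin: centre of its underside. Its handle lies folded to the -x side, towards the robot.
- carrier_hinge (a point): Middle of the handle's hinge line, which runs along the carrier's y, 45 mm above the carrier's origin.
- handle (a joint): Swing of the carrier's bail handle (10 mm rod, 352 mm wide, arms 130 mm, 150 g). 0 = flat on the -x side, bar 45 mm up; grows as the bar rises; 1.571 = upright, end stop, bar 175 mm up above the row. A sprung detent resists with about 2 N at the bar from 1.15 to 1.35 rad; past 1.4 rad it snaps to the stop and stays; let go earlier, it falls back.
- handle_grip (a point): Middle of the handle's cross bar: the centre of its round wooden grip, 16 mm thick and 120 mm long, along the carrier's y. It moves with the handle on a circle of 130 mm about the hinge line.
- brush: Long slim brush standing upright in its pot, head down, 200 mm tall: stiff round white head 28 mm across over the lowest 70 mm with a flat end, 8 mm steel shank, then a round wooden handle 18 mm across from 110 to 200 mm up. Mass 60 g. Origin: centre of the flat end of the head; z points up along the handle.
- brush_tip (a point): Centre of the flat lower end of the brush head (same point as the brush's origin).
- brush_pot: White ceramic brush pot, fixed, 64 mm high; bore 40 mm across, flared to 58 mm at the mouth over its upper 19 mm. Origin: centre of its underside.
- pot_floor (a point): Centre of the brush pot's inner floor, 6 mm above the sideboard; the brush stands on it.
- tumbler: Tall handleless brown stoneware tumbler, clearly taller than the cups: straight, 62 mm across, 105 mm high, wall 4 mm (mouth 54 mm), inner floor 6 mm up, mass about 220 g. Stands loose. Origin: centre of its underside, z up.
- cup1: Small handleless brown stoneware cup, 60 mm across and 62 mm high, wall 4 mm, inner floor 6 mm up, nearly straight sides above a foot of 48 mm, mass about 140 g. Origin: centre of its underside, z up when standing. May be absent.
- cup2: Small handleless brown stoneware cup, 60 mm across and 62 mm high, wall 4 mm, inner floor 6 mm up, nearly straight sides above a foot of 48 mm, mass about 140 g. Origin: centre of its underside, z up when standing. May be absent.
- cup3: Small handleless brown stoneware cup, 60 mm across and 62 mm high, wall 4 mm, inner floor 6 mm up, nearly straight sides above a foot of 48 mm, mass about 140 g. Origin: centre of its underside, z up when standing. May be absent.
- salt_pot: Small white salt pot, 34 mm across and 22 mm high, among the crockery. Origin: centre of its underside. To be left alone.
- teaspoon: Steel teaspoon, 130 mm long, lying between the carrier's folded handle and the robot. Origin: underside, near its middle. To be left alone.
There are look-alikes about, which are no part of the job. There is more than one size of the brush; the job needs the smallest.

How it is judged:
By the outcome, as a careful person would: the job done as asked, in the order asked, and still so for the second after the job is handed in, with the robot touching nothing.
Of cup1, cup2, cup3 only 2 to 3 are there at a start; the rules pass over those that are not, and their reading is None.
At some moment in a run one of cup1, cup2, cup3 may be knocked a few centimetres aside while the robot is not near it.
It also fails if it takes over 208 s, if anything falls off the work surface, if the arm or the gripper's body presses on something with over 40 N, if the wrist force passes 120 N, or if a joint passes its speed limit or range.

### The arm

A 6-joint arm with a two-finger parallel gripper is mounted at the origin on the work surface. World frame = base frame: x ahead of the robot, y to its left, z up, the work surface at z = 0. Lengths are in mm, angles in rad, forces in N, time in s.
With the tool pointing down it reaches from about 325 to 775 mm from the base axis. Payload 5.5 kg.
Tool frame: the origin (TCP) lies between the finger pads; the fingertips stand 11 mm ahead of it and the grasp point (between the pads) lies 8 mm behind it; z points along the fingers, y is the line along which they close (so a half turn about z gives the same grasp; the last joint's range is limited). The gripper opens to 88 mm and grips with 3 to 60 N. Pads are 20 mm wide; open, the fingers measure 115 mm over their backs; the gripper's body (75 mm by 178 mm) begins 61 mm behind the grasp point.
Start: joints at [1.117, 0.091, 1.231, -0, 1.82, -0.057], TCP at [231.887, 553.394, 233.631] pointing down, gripper open.
Joint ranges: [-2.87, 2.87], [-0.86, 2.18], [0.17, 2.46], [-1.51, 4.65], [0.06, 2.69], [-2.65, 2.65]. Speed limits (rad/s): [2.57, 2.57, 3.01, 3.14, 3.14, 3.14].

### API

Orientations are given as a rotation vector (axis times angle).
In Python, from rig import bot gives the robot as it stands. The module is installed in compiled form; this text tells all that it offers.
- The arm moves only by the shell command python3 -m crank 'ROWS' [FORCE]. ROWS is text: rows parted by semicolons, each of 7 numbers parted by spaces: the turn, a rotation vector about the tool's x, y, z normalised to -1 to 1, where 1 is 0.5 rad, then the shift along the tool's x, y, z normalised to -1 to 1, where 1 is 0.2 m, then the opening, from -1 (shut) to 1 (fully open). A call has 1 to 5 rows; each row is the pose to reach, as a shift and turn from the pose commanded when the call began, along the tool's axes at that moment; what a row does not reach only later rows make up. A row lasts 1/10 s, in which the tool goes at most 50 mm and 8.59 degrees, less where a joint would pass 70% of its speed; a pose out of reach is approached as far as the arm can. A call with a number of a shift or a turn outside -1 to 1 is refused whole. A call with a gripper value outside its range is refused whole. The fingers move at their own pace and stop on an object; FORCE is the grip in N (left out, the last holds). Time passes only in rows, so rows that repeat a pose let the fingers close. It gives the time, the measured TCP pose, the force, the opening and the grip force at its end, in the units of the state.
- bot.read_state(): the state, without advancing time (a new reading comes with each control period).
- bot.camera(name): name is "scene" or "top" or "wrist"; returns a dict with "pixels" (480x640x3 uint8, blue, green, red), "vfov" (degrees; the focal length in pixels is half the picture's height over the tangent of half this angle, whatever the lens; pixels are square), "cx", "cy" (the principal point, pixels), "R" (3x3) and "t" (3): a world point X has camera coordinates R X + t. Camera axes: x right, y down, z forward; pixel columns grow to the right and rows downward; lengths in mm; the calibration is good to about 2 mm. A picture is of the moment at which its call begins. There is no depth.
- bot.job_done(): hands the job in; it is judged then, once.
The state is a dict: "clock": time; "q": joint angles; "qd": joint speeds; "tau": joint torques, N m; "tool_pos": TCP position; "tcp_rot": TCP orientation; "contact_force": force on the tool from outside, world axes, zero at the start; "ft_torque": the same for the moment, N m; "gripper_width": finger opening in mm; "gripper_force": force on a finger pad.
Only numpy, scipy, OpenCV 4.12 (cv2) and the standard library are available. Lean on these libraries where they do the work, as an engineer would, in place of code of your own. Each camera call takes 0.05 s, during which the arm holds its last target. There are 200 camera calls.

## Working session

There is one attempt and no reset: what is moved stays moved. The work goes in short steps, Python scripts to look and compute and a shell command to move; the robot and the scene stay as the last step left them, time stands still between calls to the robot, and variables do not carry over. Pictures are saved under pics/ and viewed, at most 16 in all, crops included, and the job is handed in when it is done.

```bash
mkdir -p pics; cat > h.py <<'E'
import numpy as np, cv2
from rig import bot
from scipy.spatial.transform import Rotation as Ro
def cam(n,save=None):
    c=bot.camera(n); c['R']=np.array(c['R']); c['t']=np.array(c['t']); c['f']=240/np.tan(np.radians(c['vfov'])/2)
    if save: cv2.imwrite('pics/'+save,c['pixels'])
    return c
def ray(c,u,v,z):
    d=c['R'].T@np.array([(u-c['cx'])/c['f'],(v-c['cy'])/c['f'],1]); o=-c['R'].T@c['t']
    return o+d*(z-o[2])/d[2]
def proj(c,X):
    p=c['R']@np.array(X,float)+c['t']; return p[:2]/p[2]*c['f']+[c['cx'],c['cy']]
E
python3 - <<'E'
from h import *
for n in ['scene','top','wrist']:
    c=cam(n,n+'0.png'); print(n,c['vfov'],c['cx'],c['cy'],(-c['R'].T@c['t']).round(),c['R'].round(2).tolist())
s=bot.read_state(); print({k:np.round(v,3).tolist() for k,v in s.items()})
E
```

```text
scene 57.211801703324504 320.63716956508716 243.0878097948015 [1141.  216.  782.] [[-0.43, 0.9, 0.01], [0.65, 0.31, -0.7], [-0.63, -0.29, -0.72]]
top 51.599238147881536 320.3765908135074 241.87392224097266 [ 321.  -93. 1346.] [[0.0, -1.0, -0.01], [-0.99, -0.0, -0.13], [0.13, 0.01, -0.99]]
wrist 64.11502686631546 319.71654691868315 238.33137992002133 [167. 581. 384.] [[0.39, 0.92, -0.0], [0.89, -0.37, 0.26], [0.24, -0.1, -0.97]]
{'clock': 0.15, 'q': [1.117, 0.092, 1.232, 0.0, 1.82, -0.057], 'qd': [-0.001, -0.002, -0.004, -0.001, 0.001, 0.0], 'tau': [0.002, -44.705, -40.691, 0.07, 0.027, -0.0], 'tool_pos': [231.781, 553.2, 232.759], 'tcp_rot': [-0.619, -3.08, 0.002], 'contact_force': [-0.904, -0.481, -0.364], 'ft_torque': [-0.022, 0.012, 0.036], 'gripper_force': 0.0, 'gripper_width': 87.737}
```

View pics/scene0.png

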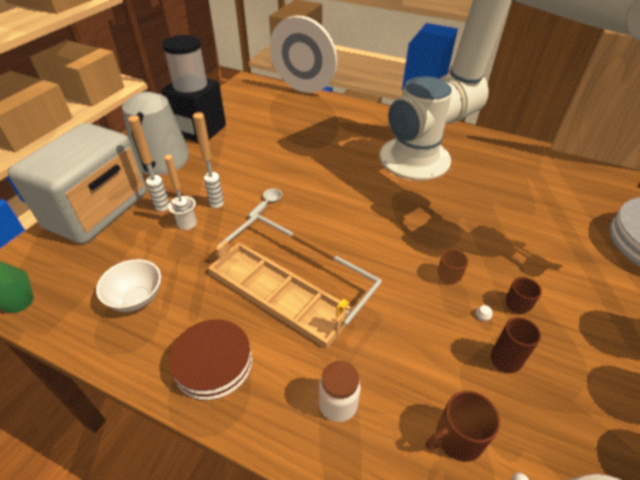

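View pics/top0.png

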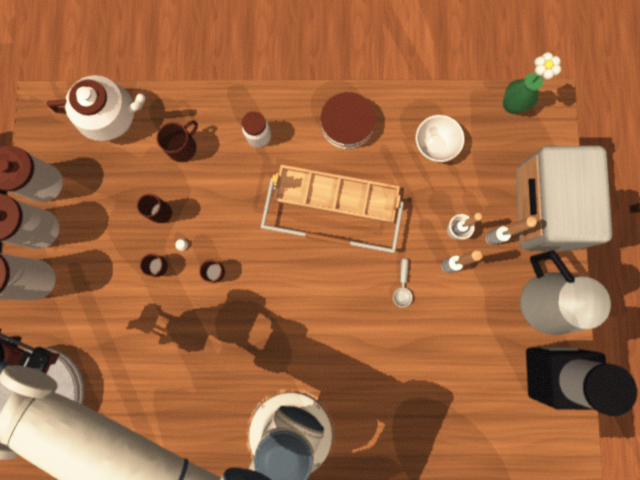

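The scene view shows the carrier with its handle folded towards the robot, at about (285,290). The pot with the smallest brush is at (182,210) and the tumbler at (515,345). There are two cups, at (452,266) and (524,294), and the salt pot is at (484,312). In the top view the same things are at: carrier (335,195), pot (461,227), tumbler (155,209), cups (153,265) and (212,271), salt (181,244). I'll make enlarged crops to measure from.

```bash
python3 - <<'E'
from h import *
t=cv2.imread('pics/top0.png'); s=cv2.imread('pics/scene0.png')
def cr(im,x,y,w,h,k): return cv2.resize(im[y:y+h,x:x+w],(w*k,h*k),interpolation=cv2.INTER_CUBIC)
a=cr(t,250,155,160,100,5)      # 800x500
cv2.imwrite('pics/c_carrier.png',a)
b=np.hstack([cr(t,130,185,100,100,4),cr(t,430,195,100,100,4)])
c=np.hstack([cr(s,420,240,133,67,3)[:200,:400],cr(s,120,110,133,67,3)[:200,:400]])
c=np.hstack([cr(s,432,245,114,135,0+1) if 0 else cv2.resize(s[240:380,425:565],(200,200)),cv2.resize(s[240:380,425:565],(200,200)),cv2.resize(s[110:235,125:250],(200,200)),cv2.resize(s[280:350,300:400],(200,200))])
cv2.imwrite('pics/c_mix.png',np.vstack([b,c]))
E
```

```text
(no output)
```

View pics/c_carrier.png

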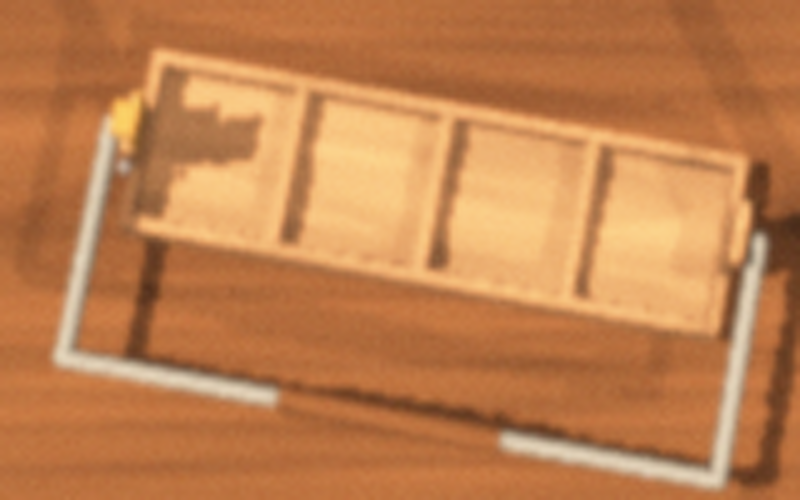

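View pics/c_mix.png

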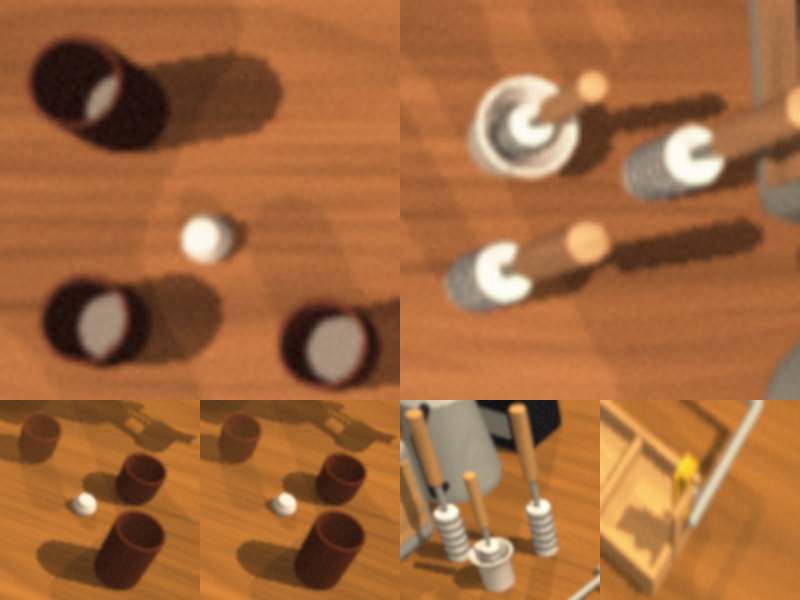

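```bash
python3 - <<'E'
from h import *
c=cam('top')
P={'cTL':(280.4,165,24),'cTR':(399.6,186,24),'cBR':(393.6,222,24),'cBL':(277,201,24),'hL':(262.4,226.6,45),'hR':(393.6,251,45),
'tum':(130+78/4,185+85/4,105),'cupA':(130+88/4,185+321/4,62),'cupB':(130+327/4,185+345/4,62),'salt':(130+207/4,185+238/4,20),
'pot':(461.75,226.75,64),'brushtop':(478,216.5,206),'spoonbowl':(402,297,5),'spoonend':(405,260,5),'b2top':(430+587/4-100,195+242/4,0)}
R={k:ray(c,*v)[:2] for k,v in P.items()}
for k,v in R.items(): print(k,v.round(),np.hypot(*v).round())
ctr=(R['cTL']+R['cTR']+R['cBR']+R['cBL'])/4; e=R['cTL']-R['cTR'];e2=R['cBL']-R['cBR']
print('ctr',ctr,np.linalg.norm(e),np.linalg.norm(e2),np.degrees(np.arctan2(*e[::-1])),np.degrees(np.arctan2(*e2[::-1])))
e3=R['hL']-R['hR'];print(np.linalg.norm(e3),np.degrees(np.arctan2(*e3[::-1])),(R['hL']+R['hR'])/2)
E
```

```text
cTL [714.  33.] 714.0
cTR [ 655. -292.] 717.0
cBR [ 555. -274.] 619.0
cBL [613.  41.] 614.0
hL [539.  77.] 544.0
hR [ 474. -270.] 546.0
tum [581. 359.] 683.0
cupA [433. 360.] 564.0
cupB [418. 204.] 465.0
salt [493. 297.] 576.0
pot [ 536. -446.] 697.0
brushtop [ 536. -446.] 697.0
spoonbowl [ 355. -296.] 462.0
spoonend [ 454. -306.] 548.0
b2top [ 467. -502.] 686.0
ctr [ 634.02389703 -123.07106991] 331.07176633418914 320.84529142134556 79.74976474515645 79.6809817930636
353.1165630463652 79.47083047226275 [506.24073077 -96.74970047]
```

```bash
cat >> h.py <<'E'
def tri(c1,p1,c2,p2):
    A=[];b=[]
    for c,(u,v) in((c1,p1),(c2,p2)):
        d=c['R'].T@np.array([(u-c['cx'])/c['f'],(v-c['cy'])/c['f'],1]);d/=np.linalg.norm(d);o=-c['R'].T@c['t'];M=np.eye(3)-np.outer(d,d);A.append(M);b.append(M@o)
    X=np.linalg.lstsq(np.vstack(A),np.hstack(b),rcond=None)[0]; return X
def go(x,y,z,phi=None,s=None):
    """print normalized deltas to TCP target; phi = world angle (deg) of tool y, tool straight down"""
    s=s or bot.read_state(); R=Ro.from_rotvec(s['tcp_rot']); p=np.array(s['tool_pos'])
    d=R.inv().apply(np.array([x,y,z])-p)/200
    if phi is None: w=np.zeros(3)
    else:
        f=np.radians(phi); Y=np.array([np.cos(f),np.sin(f),0]);Z=np.array([0,0,-1.]);T=Ro.from_matrix(np.c_[np.cross(Y,Z),Y,Z])
        w=(R.inv()*T).as_rotvec()/.5
    print('at',p.round(1),'turn',w.round(3),'shift',d.round(3),'F',np.round(s['contact_force'],1),'w',round(s['gripper_width'],1),'gf',round(s['gripper_force'],1),'t',round(s['clock'],1))
E
python3 - <<'E'
from h import *
t=cam('top');s=cam('scene')
for n,a,b in [('small',(478,216.5),(169.4,156.9)),('b2',(533,222),(134.4,117.5)),('b3',(476.75,255.5),(197.5,113.75)),
 ('tum',(149.5,206.25),(425+(134)/200*140,240+138/200*140)),('cupA',(152,265.2),(425+143/200*140,240+71/200*140)),('cupB',(211.75,271.2),(425+40/200*140,240+31/200*140))]:
    X=tri(t,a,s,b); print(n,X.round(),(proj(t,X)-a).round(1),(proj(s,X)-b).round(1))
go(536,-446,290,-45)
E
```

```text
small [ 535. -444.  201.] [-1.1  0.7] [-1.3 -0.3]
b2 [ 511. -545.  262.] [-1.5  1. ] [-1.7 -0.4]
b3 [ 438. -421.  265.] [-0.2  0.1] [-0.2 -0.1]
tum [585. 365.  84.] [ 0.6 -0. ] [0.8 0.1]
cupA [434. 366.  50.] [-0.4  0. ] [-0.5 -0. ]
cupB [419. 209.  47.] [-0.6  0.1] [-0.7 -0. ]
at [231.8 553.3 233.2] turn [-1.000e-03  1.000e-03  3.919e+00] shift [-3.333 -4.021 -0.281] F [0.  0.3 0. ] w 87.8 gf 0.0 t 0.3
```

```bash
R='x'; python3 -m crank '0 0 1 0 0 -0.35 1;0 0 1 0 0 -0.35 1;0 0 1 0 0 -0.35 1;0 0 1 0 0 -0.35 1'; python3 -m crank '0 0 1 0 0 0 1;0 0 1 0 0 0 1;0 0 1 0 0 0 1;0 0 1 0 0 0 1';python3 -m crank '0 0 1 0 0 0 1;0 0 1 0 0 0 1;0 0 1 0 0 0 1;0 0 1 0 0 0 1';python3 -m crank '0 0 1 0 0 0 1;0 0 1 0 0 0 1;0 0 1 0 0 0 1;0 0 1 0 0 0 1'; python3 -c "
from h import *
go(536,-446,300,-59); c=cam('top','top1.png')"
```

```text
clock: 0.7
tool_pos: [232.0, 553.6, 305.0]
tcp_rot: [1.369, 2.828, 0.004]
contact_force: [-0.2, 0.1, -0.2]
gripper_width: 87.8
gripper_force: 0.0
clock: 1.1
tool_pos: [231.9, 553.4, 303.5]
tcp_rot: [2.026, 2.401, -0.0]
contact_force: [0.3, 0.7, -0.3]
gripper_width: 88.0
gripper_force: 0.0
clock: 1.5
tool_pos: [231.9, 553.4, 303.5]
tcp_rot: [2.557, 1.825, -0.0]
contact_force: [-0.1, 0.2, 0.6]
gripper_width: 88.0
gripper_force: 0.0
clock: 1.9
tool_pos: [231.9, 553.4, 303.5]
tcp_rot: [2.929, 1.136, -0.0]
contact_force: [0.1, 0.8, -0.2]
gripper_width: 87.6
gripper_force: 0.0
at [231.9 553.4 303.5] turn [0.    0.    0.397] shift [-2.246  4.716  0.019] F [ 0.1  0.8 -0.2] w 87.6 gf 0.0 t 1.9
```

```bash
for i in 1; do python3 -m crank '0 0 0 -0.45 0.94 0 1;0 0 0 -0.45 0.94 0 1;0 0 0 -0.45 0.94 0 1;0 0 0 -0.45 0.94 0 1;0 0 0 -0.45 0.94 0 1'; python3 -m crank '0 0 0 -0.45 0.94 0 1;0 0 0 -0.45 0.94 0 1;0 0 0 -0.45 0.94 0 1;0 0 0 -0.45 0.94 0 1;0 0 0 -0.45 0.94 0 1'; python3 -m crank '0 0 0 -0.45 0.94 0 1;0 0 0 -0.45 0.94 0 1;0 0 0 -0.45 0.94 0 1;0 0 0 -0.45 0.94 0 1;0 0 0 -0.45 0.94 0 1'; python3 -m crank '0 0 0 -0.45 0.94 0 1;0 0 0 -0.45 0.94 0 1;0 0 0 -0.45 0.94 0 1;0 0 0 -0.45 0.94 0 1;0 0 0 -0.45 0.94 0 1'; done | grep -E 'clock|pos'; python3 -c "
from h import *
go(536,-446,300,-59); c=cam('top','top2.png');c=cam('wrist','w2.png')"
```

```text
clock: 2.45
tool_pos: [294.2, 350.7, 304.7]
clock: 2.95
tool_pos: [355.5, 151.4, 303.9]
clock: 3.45
tool_pos: [416.6, -47.5, 302.7]
clock: 3.95
tool_pos: [478.2, -246.0, 301.1]
at [ 478.2 -246.   301.1] turn [-0.006  0.003  0.403] shift [-0.463  0.932  0.003] F [-0.1  0.3 -0.4] w 87.7 gf 0.0 t 4.0
```

View pics/top2.png

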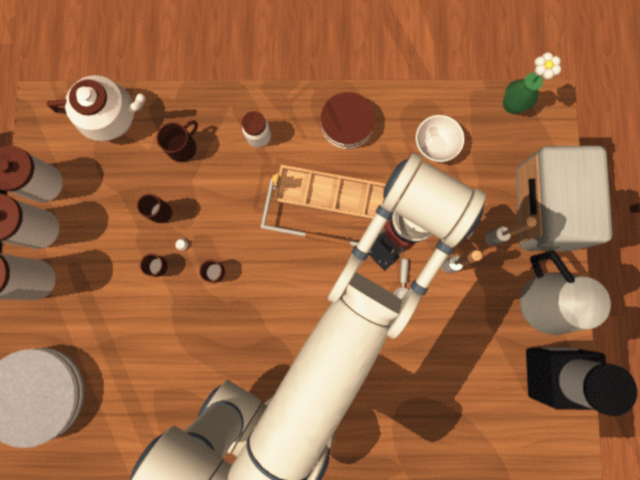

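The top view shows no third cup: only two small cups, at (153,265) and (212,271), with the tumbler at (155,209). I'll continue to above the brush.

```bash
python3 -m crank '0 0 0.4 -0.46 0.93 0 1;0 0 0.4 -0.46 0.93 0 1;0 0 0.4 -0.46 0.93 0 1;0 0 0.4 -0.46 0.93 0 1;0 0 0.4 -0.46 0.93 0 1' | grep -E 'clock|pos'; python3 -c "
from h import *
go(536,-446,300,-59); c=cam('wrist','w3.png'); print(proj(c,[536,-446,206]),proj(c,[536,-446,64]))"
```

```text
clock: 4.55
tool_pos: [536.9, -444.4, 298.5]
at [ 536.9 -444.4  298.5] turn [-0.012  0.004  0.006] shift [-0.008  0.005 -0.007] F [-0.2 -0.2 -2.2] w 87.9 gf 0.0 t 4.5
[321.60371708 248.7552276 ] [321.67356454 208.84784739]
```

View pics/w3.png

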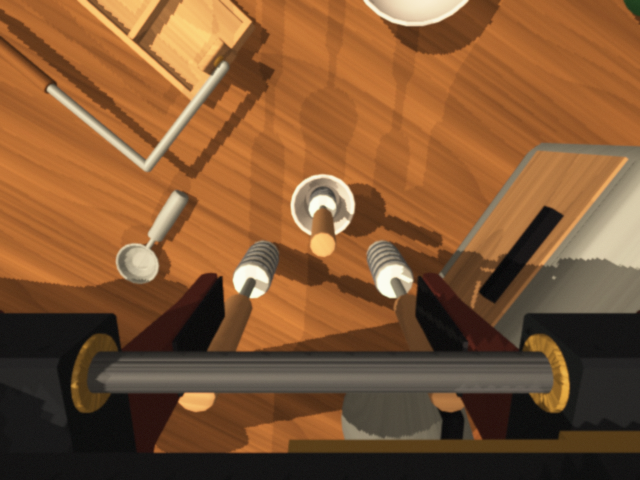

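```bash
python3 -c "
from h import *
c=cam('wrist'); b=ray(c,322,244,206); print('brushtop',b,'pot',ray(c,323,205,64))
s=bot.read_state(); R=Ro.from_rotvec(s['tcp_rot'])
for p in [(197,401),(448,398)]: print(R.inv().apply(ray(c,*p,264)-np.array(s['tool_pos'])).round(), ray(c,*p,264).round())
go(b[0],b[1],180,-59)"
```

```text
brushtop [ 538.53304131 -443.56225434  206.        ] pot [ 539.97448513 -444.11116196   64.        ]
[-76. -68.  38.] [ 436. -422.  264.]
[-74.  75.  38.] [ 512. -543.  264.]
at [ 536.5 -441.5  302. ] turn [-0.006  0.     0.01 ] shift [0.003 0.016 0.61 ] F [-0.9  0.6 -0.1] w 87.7 gf 0.0 t 4.7
```

```bash
python3 -m crank '0 0 0 0 0.015 0.15 1;0 0 0 0 0.015 0.3 1;0 0 0 0 0.015 0.45 1;0 0 0 0 0.015 0.61 1;0 0 0 0 0.015 0.61 1'; python3 -m crank '0 0 0 0 0 0 -1;0 0 0 0 0 0 -1;0 0 0 0 0 0 -1;0 0 0 0 0 0 -1;0 0 0 0 0 0 -1' 15;python3 -m crank '0 0 0 0 0 0 -1;0 0 0 0 0 0 -1;0 0 0 0 0 0 -1;0 0 0 0 0 0 -1;0 0 0 0 0 0 -1' 20
```

```text
clock: 5.15
tool_pos: [536.3, -440.6, 178.2]
tcp_rot: [-3.019, -0.848, 0.005]
contact_force: [-0.6, 0.5, -1.0]
gripper_width: 87.9
gripper_force: 0.0
clock: 5.65
tool_pos: [537.1, -445.4, 182.6]
tcp_rot: [3.025, 0.845, 0.001]
contact_force: [-0.3, 0.1, 0.7]
gripper_width: 51.6
gripper_force: 0.0
clock: 6.15
tool_pos: [536.9, -445.2, 181.5]
tcp_rot: [-3.026, -0.845, 0.0]
contact_force: [0.8, -0.2, 0.1]
gripper_width: 18.0
gripper_force: 20.0
```

```bash
python3 -m crank '0 0 0 0 0 -0.2 -1;0 0 0 0 0 -0.4 -1;0 0 0 0 0 -0.6 -1;0 0 0 0 0 -0.75 -1;0 0 0 0 0 -0.75 -1'; python3 -c "
from h import *
go(581,359,331,0);go(581,359,331,-59)"
```

```text
clock: 6.65
tool_pos: [537.3, -445.5, 338.1]
tcp_rot: [3.018, 0.843, 0.008]
contact_force: [0.2, 0.4, -0.1]
gripper_width: 17.9
gripper_force: 20.0
at [ 537.3 -445.5  338.1] turn [ 0.02   0.005 -2.052] shift [ 2.272 -3.327  0.011] F [ 0.2  0.4 -0.1] w 17.9 gf 20.0 t 6.7
at [ 537.3 -445.5  338.1] turn [ 0.019 -0.005  0.008] shift [ 2.272 -3.327  0.011] F [ 0.2  0.4 -0.1] w 17.9 gf 20.0 t 6.7
```

```bash
python3 -m crank '0 0 0 0.11 -0.16 0 -1;0 0 0 0.22 -0.33 0 -1;0 0 0 0.34 -0.5 0 -1;0 0 0 0.45 -0.66 0 -1;0 0 0 0.57 -0.83 0 -1' >/dev/null;  python3 -m crank '0 0 0 0.11 -0.16 0 -1;0 0 0 0.22 -0.33 0 -1;0 0 0 0.34 -0.5 0 -1;0 0 0 0.45 -0.66 0 -1;0 0 0 0.57 -0.83 0 -1' >/dev/null;  python3 -m crank '0 0 0 0.11 -0.16 0 -1;0 0 0 0.22 -0.33 0 -1;0 0 0 0.34 -0.5 0 -1;0 0 0 0.45 -0.66 0 -1;0 0 0 0.57 -0.83 0 -1' >/dev/null;  python3 -m crank '0 0 0 0.11 -0.16 0 -1;0 0 0 0.22 -0.33 0 -1;0 0 0 0.34 -0.5 0 -1;0 0 0 0.42 -0.6 0 -1;0 0 0 0.42 -0.6 0 -1'; python3 -c "
from h import *
go(581,359,331,-59);c=cam('wrist','w4.png'); print(proj(c,[581,359,105]),proj(c,[581,359,6]))"
```

```text
clock: 8.65
tool_pos: [580.3, 307.5, 327.9]
tcp_rot: [-3.024, -0.852, 0.007]
contact_force: [-0.9, -0.1, -0.9]
gripper_width: 17.5
gripper_force: 20.0
at [580.3 307.5 327.9] turn [-0.003  0.009  0.016] shift [ 0.137 -0.218 -0.016] F [-0.9 -0.1 -0.9] w 17.5 gf 20.0 t 8.7
[274.78291489 181.08129699] [284.00666784 171.45262268]
```

View pics/w4.png

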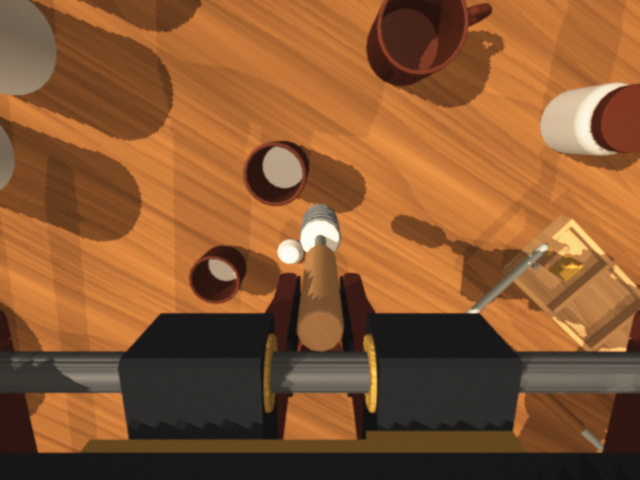

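The wrist view shows the tumbler with its rim centred near (276,173), a cup at (218,274), the salt pot at (290,251), and the brush hanging straight. I'll fit the rim next.

```bash
python3 -c "
from h import *
c=cam('wrist'); im=c['pixels']
hsv=cv2.cvtColor(im,cv2.COLOR_BGR2HSV); r=im[130:220,230:325].astype(int)
print(im[173,240:312:4].tolist())
m=((r[...,2]-r[...,0]<95)&(r[...,2]<135)|(r[...,0]>110)).astype(np.uint8)
cv2.imwrite('pics/m4.png',m*255)
import sys
for row in range(0,90,5): print(''.join('#' if x else '.' for x in m[row,::2]))
"
```

```text
[[50, 98, 169], [26, 41, 86], [15, 22, 41], [14, 20, 42], [14, 20, 43], [14, 21, 43], [129, 156, 180], [133, 161, 185], [133, 159, 183], [133, 160, 184], [132, 158, 181], [133, 159, 183], [133, 160, 184], [134, 162, 184], [134, 160, 184], [79, 103, 151], [19, 29, 62], [34, 68, 116]]
................................................
................................................
.......................#####....................
................####################............
............################.############.......
.........######################.##############..
........#########################.##############
.......###########################.#############
.......############################.############
.......############################.############
.......#########################################
........######################.#################
.........########################.####...#######
...........####################.###########.####
...............###############............######
...........................................#####
.......................................#########
......................................##########
```

```bash
python3 -c "
from h import *
c=cam('wrist'); b=ray(c,275.5,172,105); print(b, ray(c,244,172,105),ray(c,307,172,105))
s=bot.read_state(); print('brush tip px exp', proj(c,np.array(s['tool_pos'])-[0,0,175]),proj(c,np.array(s['tool_pos'])-[0,0,105]), proj(c,np.array(s['tool_pos'])+[0,0,24]))
go(b[0],b[1],331,-59)"
```

```text
[589.76744314 359.46386972 105.        ] [573.90532031 385.5506686  105.        ] [605.63172202 333.37352501 105.        ]
brush tip px exp [320.19015941 220.14594981] [320.39549952 241.99660581] [321.29132288 337.32297961]
at [580.9 303.5 330.3] turn [0.001 0.004 0.007] shift [ 0.183 -0.217 -0.004] F [ 0.2 -0.7 -0.3] w 17.3 gf 20.0 t 8.8
```

```bash
python3 -c "
from h import *
c=cam('top'); im=cv2.imread('pics/top0.png').astype(int)
for n,(x0,y0,x1,y1) in dict(tum=(130,185,180,230),cupA=(132,245,175,285),cupB=(192,252,232,290)).items():
    r=im[y0:y1,x0:x1]; print(n,x0,y0)
    k=cv2.resize(r.astype(np.uint8),None,fx=1,fy=1)
    m=(r[...,2]<100)|(r[...,0]>85)
    for i,row in enumerate(m): print(y0+i,''.join('#' if v else '.' for v in row))
"
```

```text
tum 130 185
185 ..................................................
186 ..................................................
187 ..................................................
188 ..................................................
189 ..................................................
190 ..................................................
191 ..................................................
192 ..................................................
193 ..................................................
194 ..................................................
195 ...............#######............................
196 .............############.........................
197 ...........###############........................
198 ..........####################....................
199 ..........#####################...................
200 .........########################.................
201 ........##########################...........#####
202 ........##########################################
203 ........#####################.####################
204 ........###################...#########
[... 4342 characters left out ...]
#############.####.......
275 .........######.###########.#####.......
276 ..........#################.#####.......
277 ..........######.#########.######.......
278 ...........######.#######.######........
279 .............#####..###...#####.........
280 ...............#####....######..........
281 .......................#####............
282 ........................................
283 ........................................
284 ........................................
285 ........................................
286 ........................................
287 ........................................
288 ........................................
289 ........................................
```

```bash
python3 -c "
from h import *
go(584.5,359.5,290,-59)"; python3 -m crank '0 0 0 0.04 -0.06 0 -1;0 0 0 0.08 -0.12 0 -1;0 0 0 0.12 -0.17 0 -1;0 0 0 0.165 -0.225 0 -1;0 0 0 0.165 -0.225 0 -1';  python3 -c "
from h import *
go(584.5,359.5,290,-59)
s=cam('scene');t=cam('top'); print(proj(s,[584.5,359.5,105]),proj(t,[584.5,359.5,105]))
a=cv2.resize(s['pixels'][200:400,450:583],(400,600));b=cv2.resize(t['pixels'][155:255,115:182],(400,600));cv2.imwrite('pics/c5.png',np.hstack([a,b]))"
```

```text
at [581. 303. 331.] turn [0.001 0.002 0.005] shift [ 0.161 -0.233  0.205] F [-0.6  0.3 -0.8] w 17.8 gf 20.0 t 8.8
clock: 9.35
tool_pos: [585.7, 361.8, 330.7]
tcp_rot: [-3.024, -0.848, 0.001]
contact_force: [-0.5, 0.1, -0.6]
gripper_width: 17.6
gripper_force: 20.0
at [585.7 361.8 330.7] turn [-0.001  0.001  0.012] shift [-0.011  0.007  0.203] F [-0.5  0.1 -0.6] w 17.6 gf 20.0 t 9.3
[520.21384566 328.90114148] [149.43657059 204.80194819]
```

View pics/c5.png

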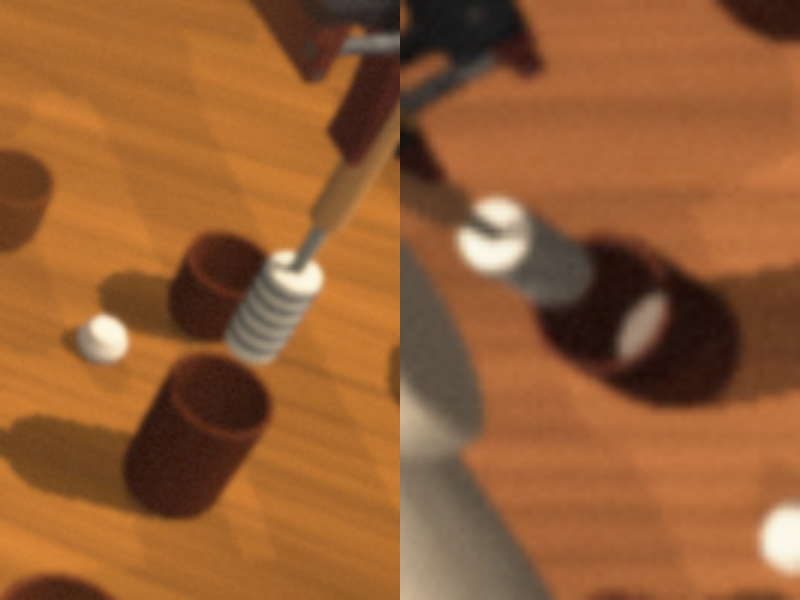

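```bash
python3 -c "
from h import *
s=cam('scene');t=cam('top');p=np.array(bot.read_state()['tool_pos'])
print('head top exp',proj(s,p-[0,0,105.5]),proj(t,p-[0,0,105.5]),'seen',(450+295/3,200+272/3),(115+95/5.97,155+237/6.))
print(tri(s,(524,331.7),t,(148.8,205.5)),'head',tri(s,(450+295/3,200+272/3),t,(115+95/5.97,155+237/6.)),p)
print(ray(s,524,331.7,105),ray(t,148.8,205.5,105))"
```

```text
head top exp [545.25218052 287.74576935] [131.04679658 193.26546475] seen (548.3333333333334, 290.6666666666667) (130.91289782244556, 194.5)
[583.7681008  365.55054255  99.14533193] head [584.48703451 364.23603358 219.74674642] [585.93236227 359.38547246 331.74461271]
[587.68000017 366.50979136 105.        ] [582.67776809 361.04364988 105.        ]
```

```bash
python3 -m crank '0 0 0 0 0 0.1 -1;0 0 0 0 0 0.2 -1;0 0 0 0 0 0.3 -1;0 0 0 0 0 0.38 -1;0 0 0 0 0 0.38 -1'; python3 -c "
from h import *
s=cam('scene');t=cam('top');w=cam('wrist')
a=cv2.resize(s['pixels'][250:400,450:550],(400,600));b=cv2.resize(w['pixels'][130:310,240:360],(400,600));cv2.imwrite('pics/c6.png',np.hstack([a,b]))"
```

```text
clock: 10.05
tool_pos: [585.3, 358.6, 252.6]
tcp_rot: [3.025, 0.844, -0.007]
contact_force: [-0.6, 0.3, -2.0]
gripper_width: 17.6
gripper_force: 20.0
```

View pics/c6.png

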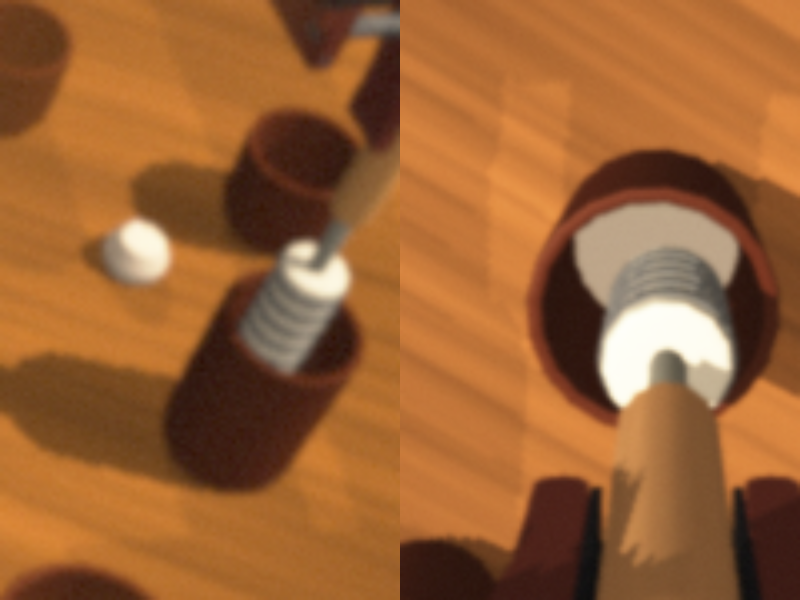

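The brush head is inside the mouth and roughly centred, so I'll scrub.

```bash
python3 -m crank '0 0 0 0 0 0.1 -1;0 0 0 0 0 0.2 -1;0 0 0 0 0 0.3 -1;0 0 0 0 0 0.335 -1;0 0 0 0 0 0.335 -1'; python3 -m crank '0 0 0 0 0 0.005 -1;0 0 0 0 0 0.01 -1;0 0 0 0 0 0.015 -1;0 0 0 0 0 0.02 -1;0 0 0 0 0 0.02 -1'
```

```text
clock: 10.7
tool_pos: [585.8, 359.6, 188.5]
tcp_rot: [3.026, 0.845, -0.001]
contact_force: [0.1, -0.2, 0.0]
gripper_width: 17.8
gripper_force: 20.0
clock: 11.2
tool_pos: [585.9, 359.7, 184.7]
tcp_rot: [3.026, 0.845, 0.0]
contact_force: [1.0, 0.9, -1.0]
gripper_width: 17.8
gripper_force: 20.0
```

```bash
python3 -m crank '0 0 0 0 0 0.005 -1;0 0 0 0 0 0.01 -1;0 0 0 0 0 0.01 -1;0 0 0 0 0 0.015 -1;0 0 0 0 0 0.015 -1'; python3 -m crank '0 0 0 0 0 0.005 -1;0 0 0 0 0 0.01 -1;0 0 0 0 0 0.01 -1'
```

```text
clock: 11.7
tool_pos: [585.9, 359.7, 181.5]
tcp_rot: [3.026, 0.845, -0.0]
contact_force: [0.2, 0.7, -0.3]
gripper_width: 17.6
gripper_force: 20.0
clock: 12.0
tool_pos: [586.1, 359.9, 181.5]
tcp_rot: [-3.025, -0.845, -0.004]
contact_force: [-0.9, -1.4, 4.6]
gripper_width: 17.5
gripper_force: 20.0
```

```bash
for k in 1; do
python3 -m crank '0 0 0 0 0 -0.12 -1;0 0 0 0 0 -0.24 -1;0 0 0 0 0 -0.36 -1;0 0 0 0 0 -0.41 -1;0 0 0 0 0 -0.41 -1'; python3 -m crank '0 0 0 0 0 0.12 -1;0 0 0 0 0 0.24 -1;0 0 0 0 0 0.34 -1;0 0 0 0 0 0.4 -1;0 0 0 0 0 0.41 -1';python3 -m crank '0 0 0 0 0 0 -1;0 0 0 0 0 0.002 -1;0 0 0 0 0 0.002 -1;0 0 0 0 0 0.002 -1'
python3 -m crank '0 0 0 0 0 -0.12 -1;0 0 0 0 0 -0.24 -1;0 0 0 0 0 -0.36 -1;0 0 0 0 0 -0.41 -1;0 0 0 0 0 -0.41 -1'; python3 -m crank '0 0 0 0 0 0.12 -1;0 0 0 0 0 0.24 -1;0 0 0 0 0 0.34 -1;0 0 0 0 0 0.4 -1;0 0 0 0 0 0.41 -1';python3 -m crank '0 0 0 0 0 0 -1;0 0 0 0 0 0.002 -1;0 0 0 0 0 0.002 -1;0 0 0 0 0 0.002 -1'; done | grep -E 'clock|pos|contact|width'
```

```text
clock: 12.5
tool_pos: [586.3, 360.0, 263.5]
contact_force: [-0.3, -0.7, -1.2]
gripper_width: 17.4
clock: 13.0
tool_pos: [585.6, 359.6, 179.3]
contact_force: [-1.4, -0.1, 7.5]
gripper_width: 17.6
clock: 13.4
tool_pos: [585.9, 359.7, 179.3]
contact_force: [-0.3, -1.3, 4.1]
gripper_width: 17.4
clock: 13.9
tool_pos: [586.3, 360.0, 262.4]
contact_force: [0.1, -0.0, -1.1]
gripper_width: 17.5
clock: 14.4
tool_pos: [585.4, 359.5, 177.7]
contact_force: [-1.4, -1.6, 5.3]
gripper_width: 17.7
clock: 14.8
tool_pos: [585.9, 359.7, 178.6]
contact_force: [-0.2, -0.3, -0.9]
gripper_width: 17.7
```

```bash
python3 -m crank '0 0 0 0 0 -0.2 -1;0 0 0 0 0 -0.4 -1;0 0 0 0 0 -0.6 -1;0 0 0 0 0 -0.78 -1;0 0 0 0 0 -0.78 -1'; python3 -c "
from h import *
go(537,-445,331,-59);w=cam('wrist','w7.png')"
```

```text
clock: 15.3
tool_pos: [586.3, 360.0, 342.6]
tcp_rot: [-3.023, -0.845, -0.018]
contact_force: [0.0, -0.0, 0.9]
gripper_width: 18.3
gripper_force: 20.0
at [586.3 360.  342.6] turn [ 0.001 -0.023  0.008] shift [-2.297  3.314  0.033] F [ 0.  -0.   0.9] w 18.3 gf 20.0 t 15.3
```

```bash
python3 -m crank '0 0 0 -0.11 0.16 0 -1;0 0 0 -0.22 0.33 0 -1;0 0 0 -0.34 0.5 0 -1;0 0 0 -0.45 0.66 0 -1;0 0 0 -0.57 0.83 0 -1' >/dev/null;  python3 -m crank '0 0 0 -0.11 0.16 0 -1;0 0 0 -0.22 0.33 0 -1;0 0 0 -0.34 0.5 0 -1;0 0 0 -0.45 0.66 0 -1;0 0 0 -0.57 0.83 0 -1' >/dev/null;  python3 -m crank '0 0 0 -0.11 0.16 0 -1;0 0 0 -0.22 0.33 0 -1;0 0 0 -0.34 0.5 0 -1;0 0 0 -0.45 0.66 0 -1;0 0 0 -0.57 0.83 0 -1' >/dev/null;  python3 -m crank '0 0 0 -0.11 0.16 0 -1;0 0 0 -0.22 0.33 0 -1;0 0 0 -0.34 0.5 0 -1;0 0 0 -0.45 0.66 0 -1;0 0 0 -0.57 0.83 0 -1' >/dev/null; python3 -m crank '0 0 0 0 0 0 -1;0 0 0 0 0 0 -1;0 0 0 0 0 0 -1'; python3 -c "
from h import *
go(537,-445.2,331,-59)"
```

```text
clock: 17.65
tool_pos: [540.2, -443.5, 334.1]
tcp_rot: [-3.024, -0.846, 0.001]
contact_force: [-0.3, -0.5, -0.5]
gripper_width: 17.6
gripper_force: 20.0
at [ 540.2 -443.5  334.1] turn [-0.003  0.     0.009] shift [-0.018 -0.001  0.015] F [-0.3 -0.5 -0.5] w 17.6 gf 20.0 t 17.6
```

```bash
python3 -m crank '0 0 0 -0.014 0 0 -1;0 0 0 -0.014 0 0.15 -1;0 0 0 -0.014 0 0.3 -1;0 0 0 -0.014 0 0.45 -1;0 0 0 -0.014 0 0.5 -1'; python3 -m crank '0 0 0 0 0 0.06 -1;0 0 0 0 0 0.12 -1;0 0 0 0 0 0.18 -1;0 0 0 0 0 0.2 -1;0 0 0 0 0 0.2 -1';python3 -m crank '0 0 0 0 0 0.02 -1;0 0 0 0 0 0.04 -1;0 0 0 0 0 0.06 -1;0 0 0 0 0 0.06 -1;0 0 0 0 0 0.06 -1'
```

```text
clock: 18.15
tool_pos: [537.1, -444.1, 231.4]
tcp_rot: [-3.021, -0.846, 0.004]
contact_force: [-0.4, 0.1, -1.2]
gripper_width: 18.2
gripper_force: 20.0
clock: 18.65
tool_pos: [537.5, -445.8, 194.1]
tcp_rot: [-3.025, -0.845, 0.001]
contact_force: [0.9, 0.7, -0.3]
gripper_width: 17.8
gripper_force: 20.0
clock: 19.15
tool_pos: [537.5, -445.9, 182.7]
tcp_rot: [-3.026, -0.845, 0.0]
contact_force: [0.0, 0.3, 0.5]
gripper_width: 17.7
gripper_force: 20.0
```

```bash
python3 -m crank '0 0 0 0 0 0.01 -1;0 0 0 0 0 0.02 -1;0 0 0 0 0 0.022 -1;0 0 0 0 0 0.022 -1'; python3 -m crank '0 0 0 0 0 0 -0.5;0 0 0 0 0 0 -0.3;0 0 0 0 0 0 0;0 0 0 0 0 0 0.3;0 0 0 0 0 0 0.6';python3 -m crank '0 0 0 0 0 0 0.9;0 0 0 0 0 0 1;0 0 0 0 0 0 1;0 0 0 0 0 0 1;0 0 0 0 0 0 1'; python3 -m crank '0 0 0 0 0 -0.15 1;0 0 0 0 0 -0.3 1;0 0 0 0 0 -0.5 1;0 0 0 0 0 -0.7 1;0 0 0 0 0 -0.7 1'; python3 -c "
from h import *
w=cam('wrist','w8.png');go(418,204,335,-10.4)
a=cv2.resize(w['pixels'][150:330,250:390],(467,600)); cv2.imwrite('pics/c8.png',a)"
```

```text
clock: 19.55
tool_pos: [537.6, -445.9, 178.3]
tcp_rot: [-3.026, -0.845, 0.0]
contact_force: [-0.4, -0.4, -1.0]
gripper_width: 17.7
gripper_force: 20.0
clock: 20.05
tool_pos: [537.6, -445.9, 178.5]
tcp_rot: [3.026, 0.845, 0.0]
contact_force: [0.2, -0.4, 0.3]
gripper_width: 50.6
gripper_force: 0.0
clock: 20.55
tool_pos: [537.6, -445.9, 178.4]
tcp_rot: [-3.026, -0.845, 0.0]
contact_force: [0.1, -0.6, 0.1]
gripper_width: 87.1
gripper_force: 0.0
clock: 21.05
tool_pos: [538.1, -446.4, 326.9]
tcp_rot: [3.016, 0.843, 0.01]
contact_force: [0.1, -0.2, 0.5]
gripper_width: 87.5
gripper_force: 0.0
at [ 538.1 -446.4  323.3] turn [ 0.016  0.002 -1.689] shift [ 1.172 -3.092 -0.08 ] F [ 0.6  0.2 -0.8] w 87.7 gf 0.0 t 21.1
```

View pics/c8.png

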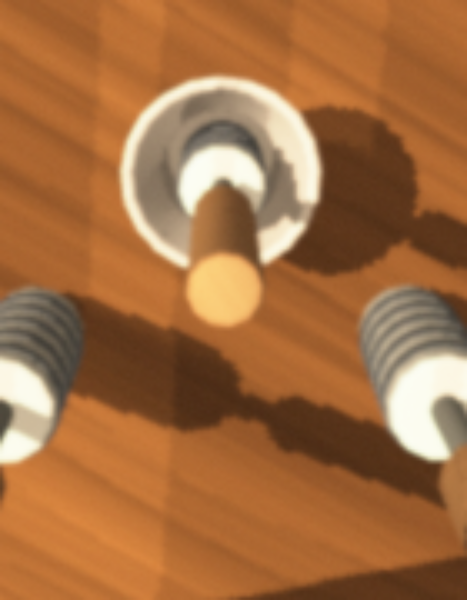

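The brush is standing upright in its pot, inside the rim circle. Next are the cups, starting with B (the nearer one).

```bash
python3 -m crank '0 0 -1 0.37 -0.95 0 1;0 0 -1 0.37 -0.95 0 1;0 0 -1 0.37 -0.95 0 1;0 0 -1 0.37 -0.95 0 1;0 0 -1 0.37 -0.95 0 1' >/dev/null;  python3 -m crank '0 0 -0.69 0 0 0 1;0 0 -0.69 0 0 0 1;0 0 -0.69 0 0 0 1;0 0 -0.69 0 0 0 1'|head -3; python3 -c "
from h import *
go(400,204,300,-10.4);t=cam('top','top9.png')"
```

```text
clock: 22.0
tool_pos: [502.3, -245.4, 316.8]
tcp_rot: [-2.412, -2.01, 0.002]
at [ 502.3 -245.4  316.8] turn [-0.004 -0.001  0.   ] shift [ 2.118 -0.908  0.087] F [ 0.4 -0.4 -0.7] w 87.8 gf 0.0 t 22.0
```

```bash
python3 -m crank '0 0 0 0.7 -0.3 0.03 1;0 0 0 0.7 -0.3 0.03 1;0 0 0 0.7 -0.3 0.03 1;0 0 0 0.7 -0.3 0.03 1' >/dev/null;  python3 -m crank '0 0 0 0.7 -0.3 0.03 1;0 0 0 0.7 -0.3 0.03 1;0 0 0 0.7 -0.3 0.03 1;0 0 0 0.7 -0.3 0.03 1' >/dev/null; python3 -m crank '0 0 0 0.7 -0.3 0.03 1;0 0 0 0.7 -0.3 0.03 1;0 0 0 0.7 -0.3 0.03 1;0 0 0 0.7 -0.3 0.03 1;0 0 0 0.7 -0.3 0.03 1' |head -3; python3 -m crank '0 0 0 0 0 0 1;0 0 0 0 0 0 1' >/dev/null; python3 -c "
from h import *
w=cam('wrist','w10.png'); go(418,204,37,-10.4);print(proj(w,[418,204,62]),proj(w,[433,360,62]),proj(w,[584,360,105]))"
```

```text
clock: 23.35
tool_pos: [401.4, 200.4, 299.8]
tcp_rot: [2.412, 2.012, -0.002]
at [401.7 198.9 300.5] turn [ 0.001  0.    -0.005] shift [0.04  0.075 1.317] F [0.2 0.2 0.5] w 87.8 gf 0.0 t 23.6
[333.60617696 198.83778931] [320.27031932  30.12919507] [507.93315689 -22.71311362]
```

View pics/w10.png

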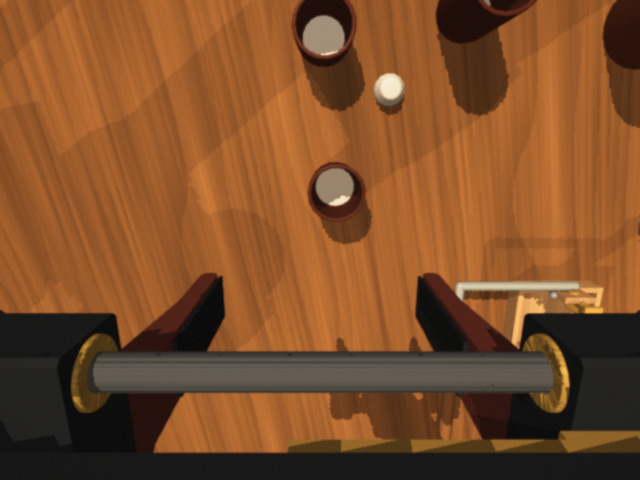

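The wrist view shows cup B's rim at (336,192), cup A at (324,30) and the salt pot at (390,89). The measured position of cup B is about (420,205).

```bash
python3 -m crank '0 0 0 0.048 0.085 0.2 1;0 0 0 0.048 0.085 0.4 1;0 0 0 0.048 0.085 0.6 1;0 0 0 0.048 0.085 0.8 1;0 0 0 0.048 0.085 0.8 1' | head -3;  python3 -c "
from h import *
w=cam('wrist'); go(420,205.5,37,-10.4)"; python3 -m crank '0 0 0 0 0 0.15 1;0 0 0 0 0 0.3 1;0 0 0 0 0 0.42 1;0 0 0 0 0 0.5 1;0 0 0 0 0 0.51 1'; python3 -c "
from h import *
go(420,205.5,37,-10.4)"
```

```text
clock: 24.1
tool_pos: [416.9, 204.5, 134.0]
tcp_rot: [-2.413, -2.007, 0.017]
at [418.4 205.3 138.2] turn [-0.009  0.006 -0.003] shift [0.004 0.01  0.506] F [0.5 0.9 1.8] w 87.7 gf 0.0 t 24.1
clock: 24.65
tool_pos: [420.2, 206.5, 39.5]
tcp_rot: [2.414, 2.01, 0.001]
contact_force: [0.3, 0.2, 0.4]
gripper_width: 87.8
gripper_force: 0.0
at [420.2 206.5  39.5] turn [ 0.001 -0.    -0.001] shift [-0.005  0.     0.012] F [0.3 0.2 0.4] w 87.8 gf 0.0 t 24.6
```

```bash
python3 -m crank '0 0 0 0 0 0 0.2;0 0 0 0 0 0 0;0 0 0 0 0 0 -1;0 0 0 0 0 0 -1;0 0 0 0 0 0 -1' 20; python3 -m crank '0 0 0 0 0 0 -1;0 0 0 0 0 0 -1;0 0 0 0 0 0 -1'; python3 -m crank '0 0 0 0 0 -0.15 -1;0 0 0 0 0 -0.3 -1;0 0 0 0 0 -0.45 -1;0 0 0 0 0 -0.6 -1;0 0 0 0 0 -0.6 -1'; python3 -c "
from h import *
C=np.array([634,-123.]);a=np.radians(-10.4)
for y in(-122,-41,41,122): p=C+y*np.array([-np.sin(a),np.cos(a)]); print(y,p.round(1),end=' '); go(*p,160,-10.4)"
```

```text
clock: 25.15
tool_pos: [420.2, 207.1, 39.7]
tcp_rot: [2.412, 2.011, 0.003]
contact_force: [0.6, -0.1, 3.7]
gripper_width: 59.5
gripper_force: 20.0
clock: 25.45
tool_pos: [420.3, 207.1, 39.7]
tcp_rot: [2.412, 2.011, 0.004]
contact_force: [1.1, -0.5, 6.5]
gripper_width: 59.8
gripper_force: 20.0
clock: 25.95
tool_pos: [420.8, 207.5, 162.4]
tcp_rot: [2.412, 2.011, 0.009]
contact_force: [-0.4, 0.1, -1.2]
gripper_width: 59.1
gripper_force: 20.0
-122 [ 612. -243.] at [420.8 207.5 162.4] turn [ 0.01  -0.007  0.001] shift [-2.044  1.345  0.012] F [-0.4  0.1 -1.2] w 59.1 gf 20.0 t 25.9
-41 [ 626.6 -163.3] at [420.8 207.5 162.4] turn [ 0.01  -0.007  0.001] shift [-1.639  1.346  0.014] F [-0.4  0.1 -1.2] w 59.1 gf 20.0 t 25.9
41 [641.4 -82.7] at [420.8 207.5 162.4] turn [ 0.01  -0.007  0.001] shift [-1.229  1.346  0.015] F [-0.4  0.1 -1.2] w 59.1 gf 20.0 t 25.9
122 [656.  -3.] at [420.8 207.5 162.4] turn [ 0.01  -0.007  0.001] shift [-0.824  1.346  0.016] F [-0.4  0.1 -1.2] w 59.1 gf 20.0 t 25.9
```

```bash
python3 -m crank '0 0 0 -0.17 0.11 0 -1;0 0 0 -0.34 0.22 0 -1;0 0 0 -0.51 0.33 0 -1;0 0 0 -0.68 0.45 0 -1' >/dev/null; python3 -m crank '0 0 0 -0.17 0.11 0 -1;0 0 0 -0.34 0.22 0 -1;0 0 0 -0.51 0.33 0 -1;0 0 0 -0.68 0.45 0 -1' >/dev/null;  python3 -m crank '0 0 0 -0.17 0.11 0 -1;0 0 0 -0.34 0.22 0 -1;0 0 0 -0.51 0.33 0 -1;0 0 0 -0.68 0.45 0 -1;0 0 0 -0.68 0.45 0 -1' >/dev/null; python3 -m crank '0 0 0 0 0 0 -1;0 0 0 0 0 0 -1;0 0 0 0 0 0 -1' >/dev/null; python3 -c "
from h import *
w=cam('wrist','w11.png'); go(612,-243,46,-10.4)"
```

```text
at [ 611.5 -241.9  158.8] turn [ 0.001 -0.     0.004] shift [-0.005  0.003  0.564] F [ 0.5  0.2 -1. ] w 59.5 gf 20.0 t 27.6
```

View pics/w11.png

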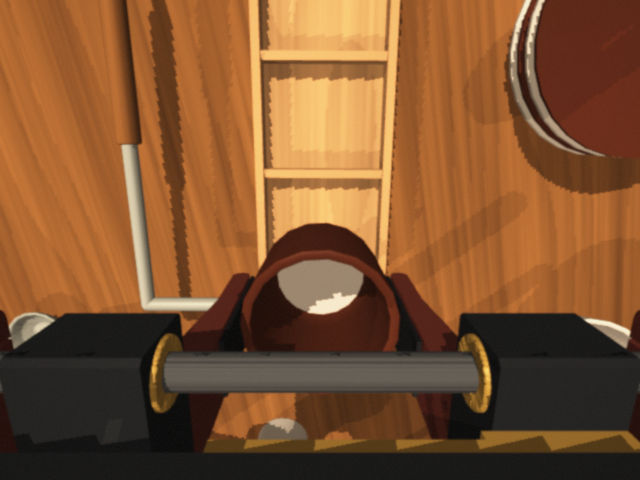

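The view shows dividers at rows 57 and 174 and side walls at columns 262 and 388. The cup is aimed at the nearest compartment. I'll check the carrier pose against those lines.

```bash
python3 -c "
from h import *
w=cam('wrist'); C=np.array([634,-123.]);a=np.radians(-10.4)
P=lambda x,y,z: np.r_[C+Ro.from_euler('z',a).as_matrix()[:2,:2]@[x,y],z]
for q in[(0,-81.5,24),(0,0,24),(-47,-60,24),(47,-60,24),(-47,20,24),(47,20,24)]: print(q,proj(w,P(*q)).round(1))
for p in [(324,174),(325,57)]: print((Ro.from_euler('z',-a).as_matrix()[:2,:2]@(ray(w,*p,24)[:2]-C)).round(1))"
```

```text
(0, -81.5, 24) [320.  179.3]
(0, 0, 24) [320.3  59.9]
(-47, -60, 24) [255.4 149.4]
(47, -60, 24) [384.7 149.7]
(-47, 20, 24) [250.6  27.4]
(47, 20, 24) [390.2  27.9]
[  3.  -77.6]
[3.2 1.9]
```

```bash
python3 -m crank '0 0 0 -0.004 0.01 0.1 -1;0 0 0 -0.004 0.01 0.2 -1;0 0 0 -0.004 0.01 0.3 -1;0 0 0 -0.004 0.01 0.4 -1;0 0 0 -0.004 0.01 0.45 -1'; python3 -m crank '0 0 0 0 0 0.04 -1;0 0 0 0 0 0.08 -1;0 0 0 0 0 0.11 -1;0 0 0 0 0 0.11 -1;0 0 0 0 0 0.11 -1'
```

```text
clock: 28.15
tool_pos: [612.6, -243.2, 66.6]
tcp_rot: [-2.411, -2.011, 0.002]
contact_force: [-0.4, -0.4, -2.6]
gripper_width: 59.3
gripper_force: 20.0
clock: 28.65
tool_pos: [613.6, -244.4, 47.0]
tcp_rot: [2.413, 2.011, 0.0]
contact_force: [0.3, -0.6, -1.4]
gripper_width: 59.6
gripper_force: 20.0
```

```bash
python3 -m crank '0 0 0 0 0 0.005 -1;0 0 0 0 0 0.01 -1;0 0 0 0 0 0.01 -1' | grep -E 'pos|contact'; python3 -m crank '0 0 0 0 0 0 0.4;0 0 0 0 0 0 0.5;0 0 0 0 0 0 0.7;0 0 0 0 0 0 1;0 0 0 0 0 0 1' | grep -E 'pos|contact|width'; python3 -m crank '0 0 0 0 0 -0.15 1;0 0 0 0 0 -0.35 1;0 0 0 0 0 -0.55 1;0 0 0 0 0 -0.75 1;0 0 0 0 0 -0.75 1' | grep -E 'clock|pos';python3 -c "
from h import *
go(415,340,195,-10.4);t=cam('top','top12.png')
print(t['pixels'].shape)"
```

```text
tool_pos: [613.7, -244.5, 45.7]
contact_force: [-1.2, -0.2, 4.0]
tool_pos: [613.3, -244.2, 44.2]
contact_force: [-0.1, -0.1, -0.2]
gripper_width: 85.3
clock: 29.95
tool_pos: [615.4, -245.2, 203.0]
at [ 615.4 -245.2  203. ] turn [0.024 0.006 0.001] shift [ 2.698 -1.513  0.014] F [0.1 0.6 0.9] w 88.0 gf 0.0 t 29.9
(480, 640, 3)
```

```bash
python3 -m crank '0 0 0 0.9 -0.5 0 1;0 0 0 0.9 -0.5 0 1;0 0 0 0.9 -0.5 0 1;0 0 0 0.9 -0.5 0 1;0 0 0 0.9 -0.5 0 1' >/dev/null;  python3 -m crank '0 0 0 0.9 -0.5 0 1;0 0 0 0.9 -0.5 0 1;0 0 0 0.9 -0.5 0 1;0 0 0 0.9 -0.5 0 1;0 0 0 0.9 -0.5 0 1' >/dev/null; python3 -m crank '0 0 0 0.9 -0.5 0 1;0 0 0 0.9 -0.5 0 1;0 0 0 0.9 -0.5 0 1;0 0 0 0.9 -0.5 0 1;0 0 0 0.9 -0.5 0 1' |head -3; python3 -m crank '0 0 0 0 0 0 1;0 0 0 0 0 0 1' >/dev/null; python3 -c "
from h import *
w=cam('wrist','w13.png'); print(proj(w,[433,360,62])); go(433,360,39,-10.4)
t=cam('top'); a=t['pixels'][150:300,130:420]; w2=cv2.resize(w['pixels'],(427,320)); b=cv2.resize(a,(580,300)); I=np.zeros((600,800,3),np.uint8); I[:300,:580]=b; I[300:,:400]=cv2.resize(w['pixels'],(400,300)); cv2.imwrite('pics/c13.png',I)"
```

```text
clock: 31.5
tool_pos: [414.1, 344.0, 192.7]
tcp_rot: [-2.407, -2.016, 0.003]
[335.88648556 201.36043583]
at [416.6 339.2 193.9] turn [ 0.     0.002 -0.003] shift [0.118 0.062 0.775] F [-0.3 -0.6 -0.2] w 87.9 gf 0.0 t 31.8
```

View pics/c13.png

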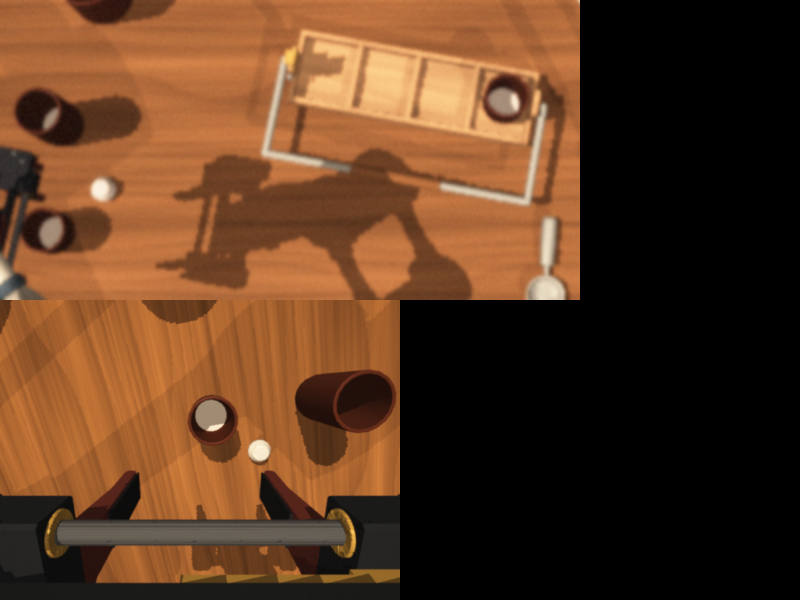

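Cup B is standing in the end compartment. Cup A is at wrist pixel (341,192), so about (435,362). I'll grasp it.

```bash
python3 -c "
from h import *
go(435.5,362.5,39,-10.4)"; python3 -m crank '0 0 0 0.07 0.04 0.1 1;0 0 0 0.127 0.077 0.25 1;0 0 0 0.127 0.077 0.4 1;0 0 0 0.127 0.077 0.55 1;0 0 0 0.127 0.077 0.6 1' | head -2;  python3 -m crank '0 0 0 0 0 0.08 1;0 0 0 0 0 0.14 1;0 0 0 0 0 0.17 1;0 0 0 0 0 0.17 1'|grep -E 'pos|contact'; python3 -m crank '0 0 0 0 0 0 0.2;0 0 0 0 0 0 -1;0 0 0 0 0 0 -1;0 0 0 0 0 0 -1;0 0 0 0 0 0 -1' 20;python3 -m crank '0 0 0 0 0 0 -1;0 0 0 0 0 0 -1' 20
```

```text
at [416.6 339.2 194.2] turn [ 0.     0.001 -0.004] shift [0.132 0.072 0.776] F [ 0.5 -1.   0.7] w 87.9 gf 0.0 t 31.8
clock: 32.3
tool_pos: [434.6, 360.6, 70.6]
tool_pos: [435.1, 362.9, 40.0]
contact_force: [0.7, -0.3, -0.2]
clock: 33.2
tool_pos: [435.6, 363.3, 41.0]
tcp_rot: [2.413, 2.011, 0.002]
contact_force: [0.2, -0.2, 1.4]
gripper_width: 59.6
gripper_force: 20.0
clock: 33.4
tool_pos: [435.6, 363.3, 41.0]
tcp_rot: [2.413, 2.011, 0.002]
contact_force: [1.0, -0.4, 3.4]
gripper_width: 59.7
gripper_force: 20.0
```

```bash
python3 -m crank '0 0 0 0 0 -0.15 -1;0 0 0 0 0 -0.3 -1;0 0 0 0 0 -0.45 -1;0 0 0 0 0 -0.6 -1;0 0 0 0 0 -0.6 -1'|grep -E 'pos|width'; python3 -c "
from h import *
go(628,-163.6,160,-10.4)"
```

```text
tool_pos: [436.5, 364.2, 165.1]
gripper_width: 59.8
at [436.5 364.2 165.1] turn [ 0.009 -0.011  0.001] shift [-2.424  1.417  0.019] F [ 0.6  0.4 -1. ] w 59.8 gf 20.0 t 33.9
```

```bash
python3 -m crank '0 0 0 -0.17 0.1 0 -1;0 0 0 -0.34 0.2 0 -1;0 0 0 -0.51 0.3 0 -1;0 0 0 -0.68 0.4 0 -1;0 0 0 -0.81 0.473 0 -1' >/dev/null; python3 -m crank '0 0 0 -0.17 0.1 0 -1;0 0 0 -0.34 0.2 0 -1;0 0 0 -0.51 0.3 0 -1;0 0 0 -0.68 0.4 0 -1;0 0 0 -0.81 0.473 0 -1' >/dev/null;  python3 -m crank '0 0 0 -0.17 0.1 0 -1;0 0 0 -0.34 0.2 0 -1;0 0 0 -0.51 0.3 0 -1;0 0 0 -0.68 0.4 0 -1;0 0 0 -0.81 0.473 0 -1' >/dev/null; python3 -m crank '0 0 0 0 0 0 -1;0 0 0 0 0 0 -1;0 0 0 0 0 0 -1' >/dev/null; python3 -c "
from h import *
go(628,-163.6,47,-10.4)"
```

```text
at [ 626.4 -164.8  159.2] turn [-0.004 -0.002  0.003] shift [0.007 0.008 0.561] F [ 0.2  0.3 -1.8] w 59.5 gf 20.0 t 35.7
```

```bash
python3 -m crank '0 0 0 0.006 0.008 0.1 -1;0 0 0 0.006 0.008 0.2 -1;0 0 0 0.006 0.008 0.3 -1;0 0 0 0.006 0.008 0.4 -1;0 0 0 0.006 0.008 0.45 -1'>/dev/null; python3 -m crank '0 0 0 0 0 0.04 -1;0 0 0 0 0 0.08 -1;0 0 0 0 0 0.11 -1;0 0 0 0 0 0.11 -1;0 0 0 0 0 0.11 -1'|grep -E 'pos|contact'; python3 -m crank '0 0 0 0 0 0.004 -1;0 0 0 0 0 0.007 -1;0 0 0 0 0 0.007 -1;0 0 0 0 0 0.007 -1'|grep -E 'pos|contact'
```

```text
tool_pos: [628.9, -165.2, 48.9]
contact_force: [-0.1, -0.6, -1.5]
tool_pos: [628.8, -165.1, 47.2]
contact_force: [0.3, -0.2, -1.0]
```

```bash
python3 -m crank '0 0 0 0 0 0.004 -1;0 0 0 0 0 0.006 -1;0 0 0 0 0 0.006 -1'|grep -E 'pos|contact'; python3 -m crank '0 0 0 0 0 0 0.4;0 0 0 0 0 0 0.5;0 0 0 0 0 0 0.7;0 0 0 0 0 0 1;0 0 0 0 0 0 1' | grep -E 'pos|contact|width'; python3 -m crank '0 0 0 0 0 -0.15 1;0 0 0 0 0 -0.35 1;0 0 0 0 0 -0.55 1;0 0 0 0 0 -0.75 1;0 0 0 0 0 -0.75 1' | grep -E 'clock|pos';python3 -c "
from h import *
go(570,330,240,-10.4)"
```

```text
tool_pos: [628.9, -165.1, 47.0]
contact_force: [-2.4, 0.9, 5.6]
tool_pos: [628.6, -165.1, 45.6]
contact_force: [0.3, -0.2, 0.4]
gripper_width: 85.6
clock: 38.4
tool_pos: [630.8, -165.8, 204.2]
at [ 630.8 -165.8  204.2] turn [0.024 0.003 0.001] shift [ 2.383 -0.743 -0.192] F [-0.4 -0.4  1.7] w 87.8 gf 0.0 t 38.4
```

```bash
python3 -m crank '0 0 0 0.8 -0.25 -0.19 1;0 0 0 0.8 -0.25 -0.19 1;0 0 0 0.8 -0.25 -0.19 1;0 0 0 0.8 -0.25 -0.19 1;0 0 0 0.8 -0.25 -0.19 1' >/dev/null;  python3 -m crank '0 0 0 0.8 -0.25 0 1;0 0 0 0.8 -0.25 0 1;0 0 0 0.8 -0.25 0 1;0 0 0 0.8 -0.25 0 1;0 0 0 0.8 -0.25 0 1' >/dev/null; python3 -m crank '0 0 0 0.78 -0.24 0 1;0 0 0 0.78 -0.24 0 1;0 0 0 0.78 -0.24 0 1;0 0 0 0.78 -0.24 0 1;0 0 0 0.78 -0.24 0 1' |head -3; python3 -m crank '0 0 0 0 0 0 1;0 0 0 0 0 0 1' >/dev/null; python3 -c "
from h import *
w=cam('wrist','w14.png'); print(proj(w,[585,360,105])); go(585,360,90,-10.4)
r=w['pixels'][120:290,240:440].astype(int); m=((r[...,2]<110)|(r[...,0]>100))
for i in range(0,170,4): print(120+i,''.join('#' if v else '.' for v in m[i,::2]))"
```

```text
clock: 39.9
tool_pos: [569.2, 329.6, 232.7]
tcp_rot: [2.412, 2.013, -0.003]
[331.14754531 186.27941577]
at [569.7 327.5 234.1] turn [ 0.001  0.001 -0.005] shift [0.174 0.045 0.721] F [-0.2 -0.8 -0.6] w 87.8 gf 0.0 t 40.1
120 ....................................................................................................
124 ....................................................................................................
128 ....................................................................................................
132 ....................................................................................................
136 ....................................................................................................
140 ........................................#...........................................................
144 ........................................####....######..............................................
148 ....................................##.#############.#####.#........................................
152 .................................##
[... 2935 characters left out ...]
......................#..#######......................................
268 ....................................................................................................
272 ....................................................................................................
276 .........................................................................................##.########
280 .........................................................................................###########
284 .........................................................................................###########
288 .........................................................................................###########
```

```bash
python3 -m crank '0 0 0 0.08 0.02 0.05 1;0 0 0 0.17 0.048 0.15 1;0 0 0 0.17 0.048 0.3 1;0 0 0 0.17 0.048 0.45 1;0 0 0 0.17 0.048 0.55 1' | head -2;  python3 -m crank '0 0 0 0 0 0.1 1;0 0 0 0 0 0.2 1;0 0 0 0 0 0.23 1;0 0 0 0 0 0.23 1;0 0 0 0 0 0.23 1'|grep -E 'pos|contact'; python3 -m crank '0 0 0 0 0 0 0.2;0 0 0 0 0 0 -1;0 0 0 0 0 0 -1;0 0 0 0 0 0 -1;0 0 0 0 0 0 -1' 20|grep -E 'pos|contact|width';python3 -m crank '0 0 0 0 0 0 -1;0 0 0 0 0 0 -1' 20|grep -E 'pos|contact|width';python3 -m crank '0 0 0 0 0 -0.15 -1;0 0 0 0 0 -0.3 -1;0 0 0 0 0 -0.45 -1;0 0 0 0 0 -0.6 -1;0 0 0 0 0 -0.6 -1'|grep -E 'pos|width'; python3 -c "
from h import *
go(657.5,-3.3,200,-10.4)"
```

```text
clock: 40.65
tool_pos: [584.3, 359.5, 121.2]
tool_pos: [585.1, 361.1, 79.3]
contact_force: [0.0, 0.4, 0.8]
tool_pos: [584.6, 361.6, 78.4]
contact_force: [0.4, 0.2, 0.2]
gripper_width: 60.4
tool_pos: [584.6, 361.6, 78.3]
contact_force: [1.1, 0.2, 2.5]
gripper_width: 60.6
tool_pos: [585.5, 362.2, 202.8]
gripper_width: 60.1
at [585.5 362.2 202.8] turn [ 0.011 -0.01   0.001] shift [-1.733  0.683  0.01 ] F [ 1.2  1.  -1.1] w 60.1 gf 19.9 t 42.4
```

```bash
python3 -m crank '0 0 0 -0.17 0.07 0 -1;0 0 0 -0.34 0.14 0 -1;0 0 0 -0.51 0.2 0 -1;0 0 0 -0.68 0.27 0 -1;0 0 0 -0.865 0.34 0 -1' >/dev/null; python3 -m crank '0 0 0 -0.17 0.07 0 -1;0 0 0 -0.34 0.14 0 -1;0 0 0 -0.51 0.2 0 -1;0 0 0 -0.68 0.27 0 -1;0 0 0 -0.865 0.34 0 -1' >/dev/null;   python3 -m crank '0 0 0 0 0 0 -1;0 0 0 0 0 0 -1;0 0 0 0 0 0 -1' >/dev/null; python3 -c "
from h import *
go(657.5,-3.3,85,-10.4)"
```

```text
at [655.3  -2.4 196.1] turn [-0.005 -0.001  0.003] shift [-0.003  0.013  0.555] F [-1.5  0.2 -2.9] w 60.4 gf 20.0 t 43.6
```

```bash
python3 -m crank '0 0 0 -0.003 0.012 0.1 -1;0 0 0 -0.003 0.012 0.2 -1;0 0 0 -0.003 0.012 0.3 -1;0 0 0 -0.003 0.012 0.4 -1;0 0 0 -0.003 0.012 0.47 -1'|grep -E 'pos|contact'; python3 -m crank '0 0 0 0 0 0.03 -1;0 0 0 0 0 0.06 -1;0 0 0 0 0 0.075 -1;0 0 0 0 0 0.075 -1;0 0 0 0 0 0.075 -1'|grep -E 'pos|contact'; python3 -m crank '0 0 0 0 0 0.005 -1;0 0 0 0 0 0.01 -1;0 0 0 0 0 0.01 -1;0 0 0 0 0 0.01 -1'|grep -E 'pos|contact'
```

```text
tool_pos: [657.2, -2.6, 101.5]
contact_force: [-0.9, 0.2, -2.4]
tool_pos: [658.5, -4.4, 89.7]
contact_force: [-0.3, 0.6, -2.4]
tool_pos: [658.1, -4.4, 86.8]
contact_force: [0.1, 0.8, -2.3]
```

```bash
python3 -m crank '0 0 0 0 0 0.005 -1;0 0 0 0 0 0.01 -1;0 0 0 0 0 0.01 -1;0 0 0 0 0 0.01 -1'|grep -E 'pos|contact';  python3 -m crank '0 0 0 0 0 0.004 -1;0 0 0 0 0 0.006 -1;0 0 0 0 0 0.006 -1'|grep -E 'pos|contact'
```

```text
tool_pos: [658.1, -4.4, 84.7]
contact_force: [-0.3, -0.1, -2.7]
tool_pos: [658.2, -4.3, 84.3]
contact_force: [-1.5, -0.4, 1.2]
```

```bash
python3 -m crank '0 0 0 0 0 0 0.4;0 0 0 0 0 0 0.5;0 0 0 0 0 0 0.7;0 0 0 0 0 0 1;0 0 0 0 0 0 1' | grep -E 'pos|contact|width'; python3 -m crank '0 0 0 0 0 -0.15 1;0 0 0 0 0 -0.35 1;0 0 0 0 0 -0.55 1;0 0 0 0 0 -0.65 1;0 0 0 0 0 -0.65 1' | grep -E 'clock|pos';python3 -c "
from h import *
go(507,-130,200,-10.4)"
```

```text
tool_pos: [658.1, -4.4, 83.6]
contact_force: [0.0, -0.9, 0.5]
gripper_width: 85.8
clock: 46.75
tool_pos: [659.5, -4.5, 218.7]
at [659.5  -4.5 218.7] turn [ 0.016 -0.002  0.001] shift [-0.755 -0.638  0.088] F [-1.   0.4  0.5] w 87.3 gf 0.0 t 46.8
```

```bash
python3 -m crank '0 0 0 -0.19 -0.16 0 1;0 0 0 -0.38 -0.32 0 1;0 0 0 -0.57 -0.48 0 1;0 0 0 -0.75 -0.64 0.06 1;0 0 0 -0.75 -0.64 0.06 1'>/dev/null;  python3 -m crank '0 0 0 0 0 0 1;0 0 0 0 0 0 1' >/dev/null; python3 -c "
from h import *
go(507,-99.5,40,-10.4);w=cam('wrist','w15.png');t=cam('top','top15.png')
C=np.array([635.5,-123.3]);a=np.radians(-10.4)
P=lambda x,y,z: np.r_[C+Ro.from_euler('z',a).as_matrix()[:2,:2]@[x,y],z]
print(proj(w,P(-130,-60,45)),proj(w,P(-130,60,45)),proj(w,P(-130,0,45)))
for q in[(-41,0),(122,0),(-122,0)]: print(proj(w,P(q[1],q[0],68)).round())"
```

```text
at [ 505.6 -128.5  201. ] turn [-0.001 -0.001  0.002] shift [ 0.143 -0.019  0.805] F [-0.  -0.  -0.1] w 87.7 gf 0.0 t 47.5
[315.19498189 261.18730792] [314.97788836 111.5694245 ] [315.09191661 190.15612897]
[483. 247.]
[511.  11.]
[472. 341.]
```

View pics/w15.png

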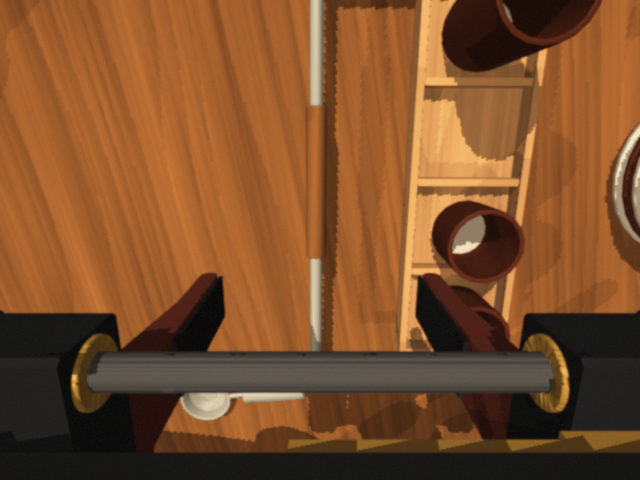

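The view shows the wooden grip centred at (315,182). Both cups and the tumbler are upright in their own compartments. I'll descend to the bar.

```bash
python3 -m crank '0 0 0 0.07 -0.01 0.1 1;0 0 0 0.145 -0.02 0.25 1;0 0 0 0.145 -0.02 0.4 1;0 0 0 0.145 -0.02 0.55 1;0 0 0 0.145 -0.02 0.6 1'|head -2;  python3 -m crank '0 0 0 0 0 0.08 1;0 0 0 0 0 0.16 1;0 0 0 0 0 0.21 1;0 0 0 0 0 0.21 1;0 0 0 0 0 0.21 1'|grep -E 'pos|contact'; python3 -m crank '0 0 0 0 0 0 -0.2;0 0 0 0 0 0 -0.4;0 0 0 0 0 0 -1;0 0 0 0 0 0 -1;0 0 0 0 0 0 -1' 20|grep -E 'pos|contact|width';python3 -m crank '0 0 0 0 0 0 -1;0 0 0 0 0 0 -1;0 0 0 0 0 0 -1;0 0 0 0 0 0 -1;0 0 0 0 0 0 -1' 20; python3 -c "
from h import *
go(635.5,-123.3,167,-10.4)"
```

```text
clock: 48.05
tool_pos: [505.5, -98.3, 78.1]
tool_pos: [506.7, -99.8, 40.1]
contact_force: [-0.6, 0.3, 0.8]
tool_pos: [506.5, -99.7, 39.8]
contact_force: [-0.9, 0.7, -0.5]
gripper_width: 51.5
clock: 49.55
tool_pos: [507.6, -99.9, 40.0]
tcp_rot: [2.411, 2.01, 0.003]
contact_force: [5.6, -1.4, -1.6]
gripper_width: 15.0
gripper_force: 20.0
at [507.6 -99.9  40. ] turn [ 0.006 -0.     0.001] shift [-0.     0.652 -0.633] F [ 5.6 -1.4 -1.6] w 15.0 gf 20.0 t 49.5
```

```bash
python3 -m crank '0 0 0 0 0.003 -0.065 -1;0 0 0 0 0.013 -0.129 -1;0 0 0 0 0.029 -0.192 -1;0 0 0 0 0.051 -0.253 -1;0 0 0 0 0.08 -0.312 -1' 20; python3 -m crank '0 0 0 0 0.034 -0.055 -1;0 0 0 0 0.073 -0.107 -1;0 0 0 0 0.117 -0.154 -1;0 0 0 0 0.166 -0.197 -1;0 0 0 0 0.219 -0.235 -1' 20; python3 -c "
from h import *
go(635.5,-123.3,170,-10.4)"
```

```text
clock: 50.05
tool_pos: [525.1, -103.1, 101.6]
tcp_rot: [2.409, 2.008, 0.007]
contact_force: [20.4, -4.2, -17.1]
gripper_width: 15.1
gripper_force: 20.0
clock: 50.55
tool_pos: [565.1, -110.6, 146.1]
tcp_rot: [-2.411, -2.009, 0.004]
contact_force: [3.7, -1.7, -11.0]
gripper_width: 15.8
gripper_force: 20.0
at [ 565.1 -110.6  146.1] turn [-0.008  0.     0.   ] shift [ 0.001  0.357 -0.121] F [  3.7  -1.7 -11. ] w 15.8 gf 20.0 t 50.5
```

```bash
python3 -m crank '0 0 0 0 0.03 -0.017 -1;0 0 0 0 0.056 -0.032 -1;0 0 0 0 0.115 -0.059 -1;0 0 0 0 0.177 -0.079 -1;0 0 0 0 0.24 -0.093 -1' 20; python3 -m crank '0 0 0 0 0.032 -0.005 -1;0 0 0 0 0.064 -0.008 -1;0 0 0 0 0.09 -0.009 -1;0 0 0 0 0.1 -0.009 -1;0 0 0 0 0.1 -0.009 -1' 20; python3 -c "
from h import *
go(635.5,-123.3,170,-10.4)"
```

```text
clock: 51.05
tool_pos: [611.9, -119.3, 168.3]
tcp_rot: [-2.413, -2.01, 0.003]
contact_force: [-1.9, -2.2, -0.7]
gripper_width: 15.3
gripper_force: 20.0
clock: 51.55
tool_pos: [632.6, -123.2, 170.4]
tcp_rot: [2.412, 2.01, 0.001]
contact_force: [-0.5, -4.2, 3.9]
gripper_width: 15.5
gripper_force: 20.0
at [ 632.6 -123.2  170.4] turn [0.004 0.001 0.   ] shift [0.002 0.014 0.002] F [-0.5 -4.2  3.9] w 15.5 gf 20.0 t 51.5
```

```bash
python3 -m crank '0 0 0 0 0.007 0 -1;0 0 0 0 0.014 0 -1;0 0 0 0 0.014 0 -1' 20|grep -E 'pos|contact'; python3 -m crank '0 0 0 0 0 0 -0.5;0 0 0 0 0 0 -0.2;0 0 0 0 0 0 0.2;0 0 0 0 0 0 0.6;0 0 0 0 0 0 0.6'|grep -E 'pos|contact|width'; python3 -m crank '0 0 0 0 0 0 0.7;0 0 0 0 0 0 1;0 0 0 0 0 -0.1 1;0 0 0 0 0 -0.3 1;0 0 0 0 0 -0.5 1';python3 -m crank '0 0 0 0.1 -0.4 -0.2 1;0 0 0 0.2 -0.8 -0.2 1;0 0 0 0.2 -0.8 -0.2 1;0 0 0 0.2 -0.8 -0.2 1;0 0 0 0.2 -0.8 -0.2 1'; python3 -c "
from h import *
t=cam('top','t16.png');s=cam('scene','s16.png')
C=np.array([635.5,-123.3]);a=np.radians(-10.4)
P=lambda x,y,z: np.r_[C+Ro.from_euler('z',a).as_matrix()[:2,:2]@[x,y],z]
print(proj(s,P(0,0,175)),proj(s,P(-20,0,173.5)))
I=np.zeros((600,800,3),np.uint8);I[:300]=0
I=np.hstack([cv2.resize(t['pixels'][100:300,240:440],(400,400)),cv2.resize(s['pixels'][150:350,200:400],(400,400))]);cv2.imwrite('pics/c16.png',I)"
```

```text
tool_pos: [635.0, -123.6, 170.4]
contact_force: [-2.7, -4.0, 5.5]
tool_pos: [634.9, -122.8, 169.1]
contact_force: [-0.3, 0.9, 0.5]
gripper_width: 50.5
clock: 52.85
tool_pos: [634.5, -123.0, 269.6]
tcp_rot: [-2.412, -2.01, 0.002]
contact_force: [1.3, -0.2, 0.0]
gripper_width: 86.9
gripper_force: 0.0
clock: 53.35
tool_pos: [483.4, -54.1, 312.1]
tcp_rot: [2.409, 2.011, 0.005]
contact_force: [0.9, 0.2, 0.2]
gripper_width: 87.9
gripper_force: 0.0
[270.89493166 237.26450057] [277.52462032 231.98605742]
```

View pics/s16.png

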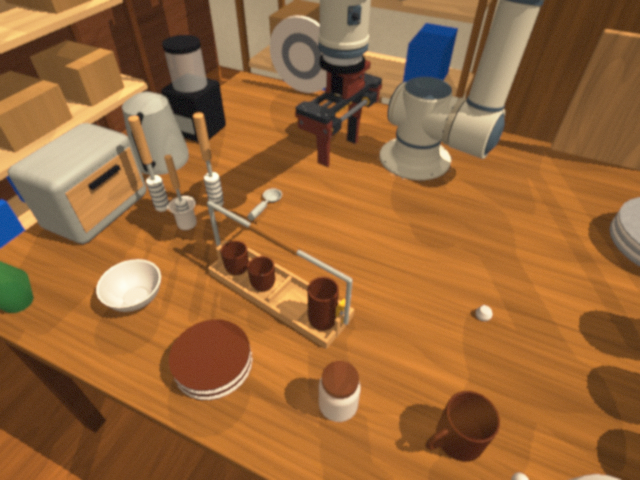

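The handle is upright: its bar centre is at about (275,238), and upright is expected at (274,240) after the scene camera's usual offset. The two cups and the tumbler stand in the carrier and the brush is in its pot. The salt pot and teaspoon are untouched, so I'm handing in.

```bash
python3 -c "
from rig import bot
print(bot.job_done())"
```

```text
the job is handed in; nothing more can be done
None
```

The job is done and handed in at about 53 s: the tumbler was scrubbed three times, the brush is back in its pot, the tumbler and both cups stand upright in the carrier, and the handle is up; the hand-in returned no verdict.

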